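Put rack hardware away in the parts carousel

ROBOT

A 6-joint arm with a two-finger parallel gripper is mounted at the origin on the work surface. World frame = base frame: x ahead of the robot, y to its left, z up, the work surface at z = 0. Lengths are in mm, angles in rad, forces in N, time in s.
With the tool pointing down it reaches from about 300 to 950 mm from the base axis. Payload 3.1 kg.
Tool frame: the origin (TCP) lies on the centre line of the jaws, within the pads' length; the fingertips stand 14 mm ahead of it and the grasp point (between the pads) lies 5 mm behind it; z points along the fingers, y is the line along which they close (so a half turn about z gives the same grasp; the last joint's range is limited). The gripper opens to 85 mm and grips with 20 to 120 N. Pads are 22 mm wide; open, the fingers measure 114 mm over their backs; the gripper's body (76 mm by 85 mm) begins 54 mm behind the grasp point. The pads swing forward as they close: fully open they stand 13 mm farther back than shut.
Start: joints at [1.129, 0.308, 1.634, -0, 1.2, -0.07], TCP at [227.084, 582.293, 245.272] pointing down, gripper open.
Joint ranges: [-3.06, 3.06], [-0.79, 1.96], [0.05, 2.63], [-1.19, 4.34], [0.05, 2.64], [-2.94, 2.94]. Speed limits (rad/s): [2.79, 2.79, 3.14, 3.14, 3.14, 3.14].

INTERFACE

Orientations are given as a rotation vector (axis times angle).
In Python, from workcell import ctrl gives the robot as it stands.
- The arm moves only by the tool move_arm, never from a script. Its argument "steps" is a list of rows, each a list of 5 numbers: the shift along the tool's x, y, z in cm, then the turn about the tool's z in degrees, then the finger opening in cm, from 0 to 8.54. In form: [[x, y, z, turn, hand], ...]. A call has 1 to 20 rows; each row shifts and turns the commanded pose from where the row before left it, along the tool's axes as they then stand; what a row does not reach is not made up. A row lasts 1/12 s, in which the tool goes at most 41.7 mm and 7.16 degrees, less where a joint would pass 70% of its speed; a pose out of reach is approached as far as the arm can. A call is refused whole if a number of a shift passes 4.17 or a number of a turn 7.16, either way. A call with a gripper value outside its range is refused whole. The fingers move at their own pace and stop on an object; "grip_force" is the grip in N (left out, the last holds). Time passes only in rows, so rows that do not move let the fingers close. It gives the time, the measured TCP pose, the force, the opening and the grip force at its end, in the units of the state.
- ctrl.get_obs(): the state, without advancing time (a new reading comes with each control period).
- ctrl.read_camera(name): name is "side" or "top" or "wrist"; returns the picture (400x640x3 uint8, red, green, blue); there is no depth.
- ctrl.camera_model(name): a dict with "fx", "fy", "cx", "cy" (pixels), "D" ([k1, k2, p1, p2, k3] as OpenCV has them; the pictures are not rectified), "xyz" and "attitude" of the camera in the world. Camera axes: x right, y down, z forward; pixel columns grow to the right and rows downward; lengths in mm; the calibration is good to about 2 mm. A picture is of the moment at which its call begins: read the wrist's pose just before it. camera_model takes no time and is no camera call; for the wrist camera it gives the pose at the moment of the call.
- ctrl.job_done(): hands the job in; it is judged then, once.
The state is a dict: "t": time; "joints": joint angles; "joint_velocities": joint speeds; "effort": joint torques, N m; "tcp_pos": TCP position; "eef_rot": TCP orientation; "ft_force": force on the tool from outside, world axes, zero at the start; "moment": the same for the moment, N m; "grip_width": opening from 0.0 (shut) to 1.0 (fully open); "gripper_force": force on a finger pad.
Only numpy, scipy, OpenCV 4.12 (cv2) and the standard library are available. Lean on these libraries where they do the work, as an engineer would, in place of code of your own. Each camera call takes 0.05 s, during which the arm holds its last target. There are 200 camera calls.

TASK

Sort the two loose levelling feet and the loose corner bracket into the parts carousel, each kind into the pocket that already holds one like it. Only the pocket under the cover's open window can be loaded, so first put away what belongs in the pocket standing there now, then turn the carousel by its centre knob one click counter-clockwise (seen from above) and put the rest into the pocket that arrives. Leave the carousel clicked at that position with everything resting inside the pockets, and do not disturb the tape dispenser, the carton or the pen cup.

Things in the scene. Friction and masses are not known exactly. Their poses are not given: they have to be found in the camera images.
- stand: Fixed grey round stand of the carousel, 348 mm across; origin on the turning axis at table level. A clear cover (top 72 mm up, 4 mm thick, radius 30 to 174 mm) closes the tray but for one window: a 72 degree sector about the stand's -x direction, open to the rim, its straight edges marked by grey strips up to 74 mm high; a 10 mm steel column beside each at radius 167 mm.
- window (a point): Middle of the open window: 100 mm from the turning axis, at the height of the cover's top (72 mm). Axes as the stand.
- carousel (a joint): Turn of the white tray in the stand, rad, counter-clockwise from above positive. An over-centre spring (about 0.1 N m) clicks it home at 0 (the start: pocket_a at the window) and at 1.257 (72 degrees: pocket_b at the window); past the half way it pulls itself on. Both are end stops.
- knob (a point): Grip point of the black bar knob on the turning axis above the cover; it turns with the tray. Bar 56 mm long (along the point's x), 16 mm wide (y), from 78 to 110 mm above the table; this point is 98 mm above the table.
- pocket_a (a point): Floor point of the pocket that starts at the window, 100 mm from the turning axis on the pocket's middle line; turns with the tray. Five equal pockets, 72 degree sectors from radius 28 to 150 mm; floor 16 mm and rim 62 mm above the table, walls 4 mm. The stored part stands about 68 mm from the axis: there is room outwards of it.
- pocket_b (a point): The same point of the neighbouring pocket, which stands clockwise of the window at the start and comes to the window at the next click.
- foot_1: Loose rack levelling foot standing on the table: black plastic disc, 46 mm across, 14 mm thick, with an upright steel stem 14 mm across on top (root nut about 20 mm wide, 5 mm high, for show); 40 mm high, 55 g. Origin on its axis at mid-height, 20 mm above its underside (disc top 6 mm below the origin, stem top 20 mm above); z up along the stem.
- foot_2: Loose rack levelling foot standing on the table: black plastic disc, 46 mm across, 14 mm thick, with an upright steel stem 14 mm across on top (root nut about 20 mm wide, 5 mm high, for show); 40 mm high, 55 g. Origin on its axis at mid-height, 20 mm above its underside (disc top 6 mm below the origin, stem top 20 mm above); z up along the stem.
- bracket_1: Loose bare aluminium L-shaped corner bracket on the table, 40 (x) by 34 (y) by 40 mm high, 60 g: 6 mm foot plate lying flat, 6 mm upright plate at its +x end, slanting webs at both sides. Origin at the middle of these dimensions, 20 mm above its underside; grip it from above across its 34 mm width, 5 to 10 mm towards +x of the origin.
- foot_stored: A levelling foot like the others, already standing in one of the two pockets (pocket_a or pocket_b): it shows where the feet belong.
- bracket_stored: A corner bracket like the others, already standing in the other of the two pockets: it shows where the brackets belong.
- tape_dispenser: Blue desk tape dispenser, 150 by 60 mm, about 94 mm high, 0.9 kg, origin under its middle. To be left alone.
- carton: Small closed cardboard carton, 70 by 90 by 50 mm high, origin under its middle. To be left alone.
- pen_cup: Dark round pen cup with pens, 68 mm across, 130 mm high with the pens, origin under its middle. To be left alone.
Not all that is in view belongs to the job. Leave any orange or purple look-alike of the foot_2 alone.

How it is judged:
By the outcome, as a careful person would: the job done as asked, in the order asked, and still so for the second after the job is handed in, with the robot touching nothing.
It also fails if it takes over 67 s, if anything falls off the work surface, if the arm or the gripper's body presses on something with over 40 N, if the wrist force passes 120 N, or if a joint passes its speed limit or range.

## Working session

There is one attempt and no reset: what is moved stays moved. The work goes in short steps, Python scripts to look and compute and a tool call to move; the robot and the scene stay as the last step left them, time stands still between calls to the robot, and variables do not carry over. Pictures are saved under pics/ and viewed, at most 10 in all, crops included, and the job is handed in when it is done.

Besides the shell and the picture viewer there is one more tool, called after "Call:" as name([rows], argument=value, ...), one row to a line, values as JSON. move_arm: Moves the arm, as the interface text tells. Its arguments: {"type":"object","properties":{"steps":{"type":"array"},"grip_force":{"type":"number"}},"required":["steps"]}

```bash
mkdir -p pics; ls; cat > h.py <<'E'
import numpy as np, cv2
from scipy.spatial.transform import Rotation as R
from workcell import ctrl
def cam(n):
    m=ctrl.camera_model(n); K=np.array([[m['fx'],0,m['cx']],[0,m['fy'],m['cy']],[0,0,1.]])
    a=np.array(m['attitude'],float); Rm=R.from_rotvec(a).as_matrix() if a.size==3 else a.reshape(3,3)
    return K,np.array(m['D'],float),Rm,np.array(m['xyz'],float)
def ray(c,uv,z):
    K,D,Rm,p=c; q=cv2.undistortPoints(np.array([[uv]],float),K,D)[0,0]
    d=Rm@np.array([q[0],q[1],1]); return p+d*(z-p[2])/d[2]
def proj(c,P):
    K,D,Rm,p=c; return cv2.projectPoints((np.atleast_2d(P)-p)@Rm,np.zeros(3),np.zeros(3),K,D)[0][:,0]
def snap(n,f,crop=None,s=1):
    im=ctrl.read_camera(n)[:,:,::-1]; cv2.imwrite('pics/raw_'+f,im)
    if crop: x0,y0,x1,y1=crop; im=im[y0:y1,x0:x1]
    cv2.imwrite('pics/'+f,cv2.resize(im,None,fx=s,fy=s,interpolation=cv2.INTER_CUBIC))
E
python3 - <<'E'
from h import *
for n in('top','side','wrist'): print(n,ctrl.camera_model(n))
snap('top','t0.png',None,1.25); snap('side','s0.png',None,1.25)
print(ctrl.get_obs())
E
```

```text
pics
top {'fx': 405.52280068952564, 'fy': 405.52280068952564, 'cx': 315.0390585834661, 'cy': 202.8701132871342, 'D': array([-0.06717128,  0.        ,  0.        ,  0.        ,  0.        ]), 'xyz': array([ 428.83303271,   78.60567777, 1342.22059573]), 'attitude': array([-2.20849284,  2.16288195, -0.1124293 ])}
side {'fx': 437.9473093867481, 'fy': 437.9473093867481, 'cx': 316.16049754023925, 'cy': 202.7464186915756, 'D': array([0.00795266, 0.        , 0.        , 0.        , 0.        ]), 'xyz': array([ 511.8897708 , -793.7851107 ,  711.61582763]), 'attitude': array([-2.190538  ,  0.00950567, -0.02519956])}
wrist {'fx': 321.00216155446765, 'fy': 321.00216155446765, 'cx': 319.3596172469475, 'cy': 200.24098445636352, 'D': array([-0.01959176,  0.        ,  0.        ,  0.        ,  0.        ]), 'xyz': array([162.10339016, 607.05707062, 372.04739833]), 'attitude': array([2.3967395 , 1.63896917, 0.22515232])}
{'t': 0.1, 'joints': array([ 1.12930863e+00,  3.08942514e-01,  1.63504087e+00,  2.50645138e-05,
        1.19972221e+00, -6.97252752e-02]), 'joint_velocities': array([-0.00055422, -0.00351005, -0.00284465, -0.0009265 , -0.00232127,
       -0.00054152]), 'effort': array([-7.88126290e-04, -4.16414952e+01, -2.77643859e+01, -1.59658762e-04,
        4.12906302e-03, -1.07839250e-05]), 'tcp_pos': array([226.76408171, 581.64538742, 244.15534948]), 'eef_rot': array([-0.58051688, -3.0869234 ,  0.00320131]), 'ft_force': array([-0.16326232, -0.98699976,  0.06213906]), 'moment': array([0.02449118, 0.06407581, 0.03151416]), 'gripper_force': 0.0, 'grip_width': 0.9993877361470563}
```

View pics/t0.png

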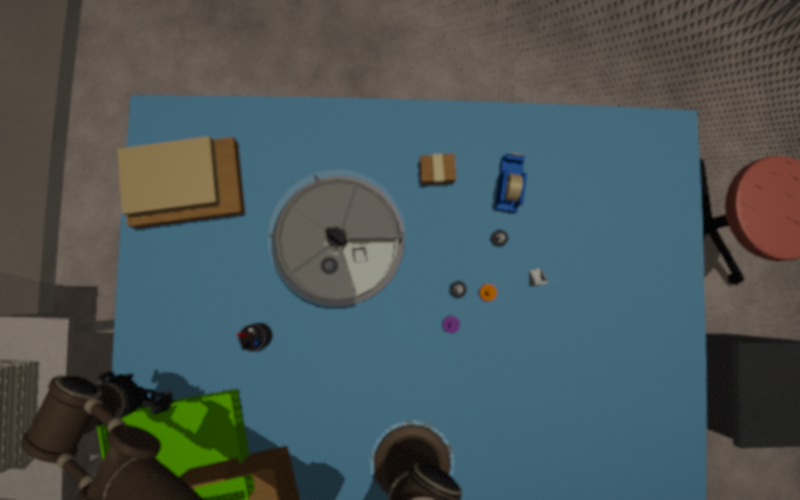

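View pics/s0.png

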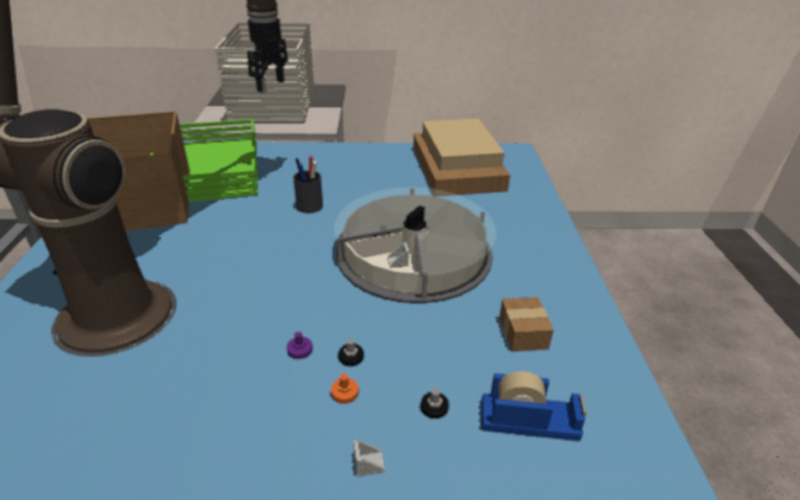

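The bracket is stored under the window and the foot in pocket_b (lower left). So the bracket goes first, then the turn, then both feet. The window's edges in the 1.25x view run from the axis (337,238) to (402,239) and to about (355,303). Loose feet are at (499,238) and (458,289), and the bracket is at (538,277).

```bash
python3 - <<'E'
import cv2
im=cv2.imread('pics/raw_t0.png'); c=im[130:280,205:445]
cv2.imwrite('pics/t1.png',cv2.resize(c,None,fx=3.33,fy=3.33,interpolation=cv2.INTER_CUBIC))
E
```

```text
(no output)
```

View pics/t1.png

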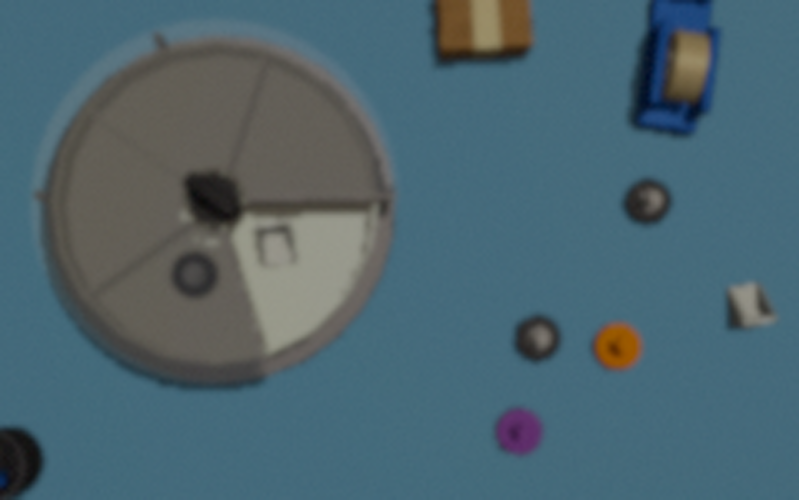

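```bash
python3 - <<'E'
from h import *
c=cam('top'); f=lambda u,v:(205+(u+.5)/3.33-.5,130+(v+.5)/3.33-.5)
for n,u,v,z in [('foot1',648,201,12),('foot1top',652,200,40),('foot2',538,338,12),('foot2top',542,336,40),('brk',748,305,20),('knob',213,197,110),('k1',187,180,110),('k2',240,215,110),('axis?tray',219,207,62),('rimL',45,200,62),('rimR',390,200,62),('rimT',217,40,62),('rimB',215,380,62),('stored b',276,245,56),('w1',380,203,74),('w1i',245,207,74),('w2o',268,350,66),('colR',383,207,40),('orange',618,346,12)]:
    print(n,ray(c,f(u,v),z).round(1))
s=cam('side')
for n,u,v,z in [('f1',434,406,10),('f2',351,355,10),('brk',368,460,10),('knob',416,213,105),('orange',345,392,10),('carton',526,330,25)]:
    print('side',n,ray(s,((u+.5)/1.25-.5,(v+.5)/1.25-.5),z).round(1))
w=cam('wrist');o=ctrl.get_obs();T=R.from_rotvec(o['eef_rot']).as_matrix();print(T.round(3))
print('cam in tool',T.T@(w[3]-o['tcp_pos']),(T.T@w[2]).round(3))
E
```

```text
foot1 [ 592.2 -222.2   12. ]
foot1top [ 589.8 -219.8   40. ]
foot2 [ 453.6 -113.1   12. ]
foot2top [ 455.1 -113.    40. ]
brk [ 489.9 -320.7   20. ]
knob [574.8 201.2 110. ]
k1 [590.  225.5 110. ]
k2 [558.8 175.9 110. ]
axis?tray [571.1 199.9  62. ]
rimL [574.2 366.2  62. ]
rimR [581.4  37.1  62. ]
rimT [733.  206.9  62. ]
rimB [406.9 199.   62. ]
stored b [536.4 145.   56. ]
w1 [576.9  46.9  74. ]
w1i [570.3 174.3  74. ]
w2o [436.2 149.5  66. ]
colR [577.   43.1  40. ]
orange [ 447.2 -192.7   12. ]
side f1 [ 592.8 -227.3   10. ]
side f2 [ 455.6 -116.3   10. ]
side brk [ 490.4 -323.1   10. ]
side knob [581.1 205.2 105. ]
side orange [ 450.  -198.5   10. ]
side carton [770.9 -69.4  25. ]
[[-0.932  0.363 -0.001]
 [ 0.363  0.932 -0.002]
 [ 0.    -0.002 -1.   ]]
cam in tool [ 6.94932574e+01 -3.51621826e-02 -1.27992597e+02] [[ 0.    -0.962 -0.273]
 [ 1.     0.     0.   ]
 [ 0.    -0.273  0.962]]
```

Call:
move_arm([
  [-3.48,-1.88,0,0,8.5],
  [-3.48,-1.88,0,0,8.5],
  [-3.48,-1.88,0,0,8.5],
  [-3.48,-1.88,0,0,8.5],
  [-3.48,-1.88,0,0,8.5],
  [-3.48,-1.88,0,0,8.5],
  [-3.48,-1.88,0,0,8.5],
  [-3.48,-1.88,0,0,8.5],
  [-3.48,-1.88,0,0,8.5],
  [-3.48,-1.88,0,0,8.5],
  [-3.48,-1.88,0,0,8.5],
  [-3.48,-1.88,0,0,8.5],
  [-3.48,-1.88,0,0,8.5],
  [0,0,0,0,8.5],
  [0,0,0,0,8.5],
])

```text
t: 1.35
tcp_pos: [560.6, 188.3, 244.6]
eef_rot: [-0.587, -3.085, 0.0]
ft_force: [-0.6, 1.3, 0.2]
grip_width: 0.993
gripper_force: 0.0
```

```bash
cat >> h.py <<'E'
def wsnap(f,crop=None,s=1.25):
    import pickle; c=cam('wrist'); pickle.dump(c,open('pics/'+f+'.pkl','wb')); snap('wrist',f,crop,s); print(ctrl.get_obs()['tcp_pos'],ctrl.get_obs()['eef_rot'],ctrl.get_obs()['t'])
def wcam(f):
    import pickle; return pickle.load(open('pics/'+f+'.pkl','rb'))
E
python3 -c "
from h import *
wsnap('w1.png')"
```

```text
[559.51619463 189.58240841 244.52171742] [-5.83629059e-01 -3.08495670e+00  1.91491139e-04] 1.4
```

View pics/w1.png

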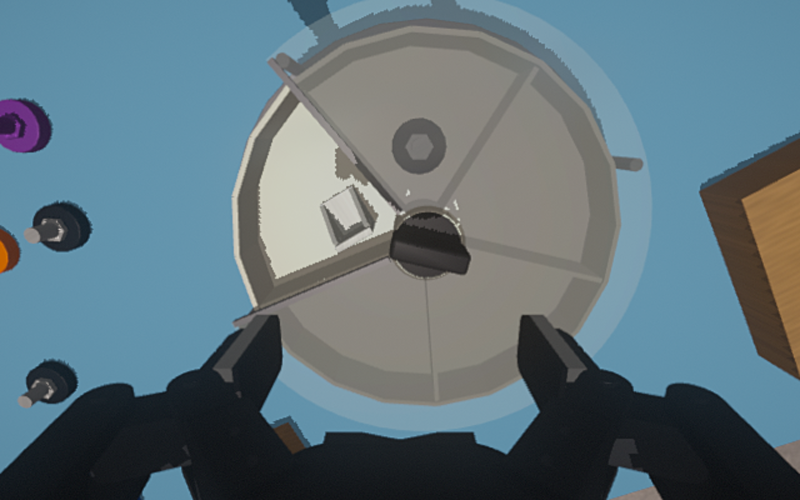

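The wrist view shows the stored bracket in the window at (347,216), with strips (268,60)-(400,208) and (236,322)-(390,258). The knob is near (430,250), the stored foot at (419,146), and both loose feet are at left.

```bash
python3 - <<'E'
from h import *
c=wcam('w1.png'); f=lambda u,v:((u+.5)/1.25-.5,(v+.5)/1.25-.5)
for n,u,v,z in [('s1o',268,60,74),('s1i',400,208,74),('s2o',236,322,74),('s2i',390,258,74),('foot st disc',419,146,29),('k_a',392,258,110),('k_b',468,272,110),('k_c',470,258,110),('k_d',394,236,110),('hub',428,237,76),('disc f',64,226,7),('disc f far',52,381,7),('stbr',345,212,45)]:
    print(n,ray(c,f(u,v),z).round(1))
# project hypothesised stand for overlay
im=cv2.imread('pics/raw_w1.png')
A=np.array([575,201.5]);yaw=np.deg2rad(55)
d=lambda r,a,z:np.array([A[0]+r*np.cos(yaw+a),A[1]+r*np.sin(yaw+a),z])
t=np.linspace(0,2*np.pi,73)
L=[([d(174,a,72) for a in t],(0,0,255)),([d(150,a,62) for a in t],(0,255,0)),([d(174,np.pi+.628,74),d(30,np.pi+.628,74)],(255,0,0)),([d(174,np.pi-.628,74),d(30,np.pi-.628,74)],(255,0,0)),([d(174,a,0) for a in t],(0,255,255))]
for P,col in L: cv2.polylines(im,[proj(c,np.array(P)).round().astype(int)],False,col,1)
p=proj(c,d(0,0,110))[0]; cv2.circle(im,tuple(p.round().astype(int)),3,(0,0,255),1)
cv2.imwrite('pics/o1.png',cv2.resize(im[:330,150:550],None,fx=1.8,fy=1.8))
E
```

```text
s1o [415.2 148.6  74. ]
s1i [544.  195.3  74. ]
s2o [582.2  36.   74. ]
s2i [577.6 173.6  74. ]
foot st disc [508.6 226.2  29. ]
k_a [568.3 179.8 110. ]
k_b [597.  224.9 110. ]
k_c [587.9 229.4 110. ]
k_d [554.4 186.8 110. ]
hub [572.2 207.   76. ]
disc f [ 453.7 -110.2    7. ]
disc f far [ 591.  -221.1    7. ]
stbr [535.  149.9  45. ]
```

View pics/o1.png

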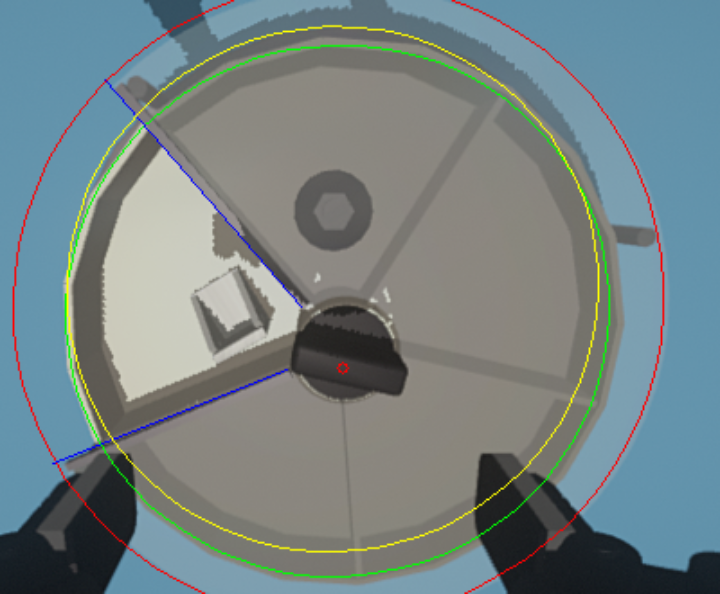

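Call:
move_arm([
  [-0.86,-4.04,0,0,8.5],
  [-0.86,-4.04,0,0,8.5],
  [-0.86,-4.04,0,0,8.5],
  [-0.86,-4.04,0,0,8.5],
  [-0.86,-4.04,0,0,8.5],
  [-0.86,-4.04,0,0,8.5],
  [-0.86,-4.04,0,0,8.5],
  [-0.86,-4.04,0,0,8.5],
  [-0.86,-4.04,0,0,8.5],
  [-0.86,-4.04,0,0,8.5],
  [-0.86,-4.04,0,0,8.5],
  [-0.86,-4.04,0,0,8.5],
  [0,0,0,0,8.5],
  [0,0,0,0,8.5],
  [0,0,0,0,8.5],
])

```text
t: 2.65
tcp_pos: [479.8, -297.1, 244.8]
eef_rot: [-0.579, -3.087, -0.003]
ft_force: [0.5, 0.9, -0.4]
grip_width: 0.995
gripper_force: 0.0
```

```bash
python3 -c "
from h import *
wsnap('w2.png')"
```

```text
[ 479.98213357 -296.66185417  244.83926246] [-5.77439613e-01 -3.08701233e+00 -2.30728395e-03] 2.7
```

View pics/w2.png

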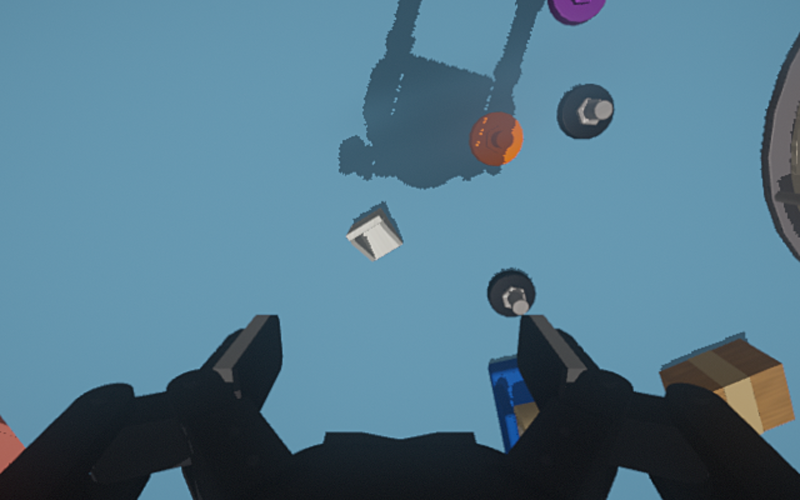

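The bracket is at (376,234), with feet discs at (585,112) and (511,292). I'll zoom on the bracket.

```bash
python3 - <<'E'
from h import *
im=cv2.imread('pics/raw_w2.png')[155:215,265:335]
cv2.imwrite('pics/b.png',cv2.resize(im,None,fx=8,fy=8,interpolation=cv2.INTER_CUBIC))
c=wcam('w2.png'); f=lambda u,v:((u+.5)/1.25-.5,(v+.5)/1.25-.5)
for n,u,v,z in [('f2',585,112,7),('f2top',603,110,40),('f1',511,292,7),('f1top',521,306,40),('br',376,234,20)]: print(n,ray(c,f(u,v),z).round(1))
E
```

```text
f2 [ 453.6 -113.4    7. ]
f2top [ 453.8 -113.9   40. ]
f1 [ 590.6 -222.6    7. ]
f1top [ 591.  -222.6   40. ]
br [ 486.2 -321.8   20. ]
```

View pics/b.png

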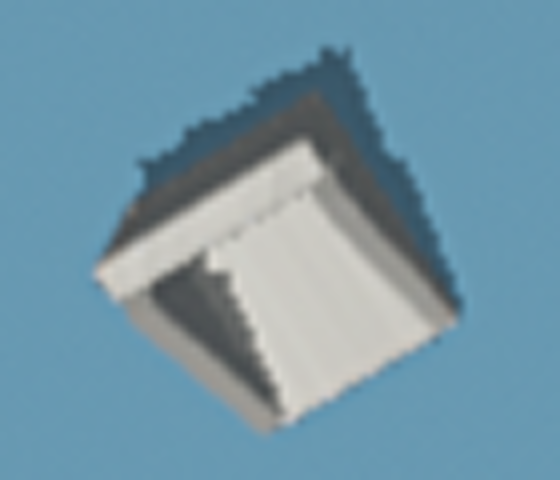

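```bash
python3 - <<'E'
from h import *
c=wcam('w2.png'); f=lambda u,v:(265+(u+.5)/8-.5,155+(v+.5)/8-.5)
P=[ray(c,f(u,v),z) for u,v,z in [(95,270,40),(305,140,40),(120,300,40),(330,178,40),(265,432,3),(460,318,3)]]
print(np.round(P,1)); a,b,e,g,h,i=[p[:2] for p in P]
up=(a+b)/2; lo=(h+i)/2; w=b-a
x=up-lo; print('len',np.linalg.norm(x),'yaw',np.degrees(np.arctan2(*x[::-1])),'width',np.linalg.norm(w),np.linalg.norm(i-h),'yaw from w',np.degrees(np.arctan2(w[1],w[0]))+90, np.degrees(np.arctan2(*(i-h)[::-1]))+90,'ctr',(up+lo)/2)
E
```

```text
[[ 474.  -343.6   40. ]
 [ 467.8 -311.    40. ]
 [ 479.  -342.2   40. ]
 [ 473.8 -309.8   40. ]
 [ 512.9 -337.6    3. ]
 [ 507.  -303.9    3. ]]
len 39.578675406681896 yaw -170.46790393882262 width 33.25956926544261 34.31069007119019 yaw from w 190.6317686179383 189.92645410136925 ctr [ 490.43098612 -324.02623036]
```

Call:
move_arm([
  [-1.31,-2.56,0,0,8.5],
  [0,0,3.0,-6.24,8.5],
  [0,0,3.5,-6.24,8.5],
  [0,0,3.5,-6.24,8.5],
  [0,0,3.5,-6.24,8.5],
  [0,0,2.5,-6.24,8.5],
  [0,0,0,0,8.5],
  [0,0,0,0,8.5],
  [0,0,0,0,8.5],
])

```text
t: 3.45
tcp_pos: [484.4, -327.0, 86.9]
eef_rot: [-0.27, 3.128, -0.002]
ft_force: [-0.2, -0.5, 0.2]
grip_width: 0.999
gripper_force: 0.0
```

```bash
cat >> h.py <<'E'
def pose():
    o=ctrl.get_obs(); T=R.from_rotvec(o['eef_rot']).as_matrix()
    print('t',o['t'],'tcp',o['tcp_pos'].round(1),'yaw',np.degrees(np.arctan2(T[1,0],T[0,0])).round(2),'F',o['ft_force'].round(1),'grip',o['grip_width'].round(3)); return o['tcp_pos'],T
def go(x,y,z,yaw=None):
    "print tool shift (cm) to world target; turn deg"
    p,T=pose(); print('shift cm',(T.T@(np.array([x,y,z])-p)/10).round(2),'len',np.linalg.norm(np.array([x,y,z])-p)/10)
    if yaw is not None:
        y0=np.degrees(np.arctan2(T[1,0],T[0,0])); print('turn',-((yaw-y0+180)%360-180), 'tilt',T[:,2].round(4))
E
python3 -c "
from h import *
go(483,-325.3,22,190)"
```

```text
Traceback (most recent call last):
  File "h.py", line 26, in go
    p,T=pose(); print('shift cm',(T.T@(np.array([x,y,z])-p)/10).round(2),'len',np.linalg.norm(np.array([x,y,z])-p)/10)
        ~~~~^^
  File "h.py", line 23, in pose
    print('t',o['t'],'tcp',o['tcp_pos'].round(1),'yaw',np.degrees(np.arctan2(T[1,0],T[0,0])).round(2),'F',o['ft_force'].round(1),'grip',o['grip_width'].round(3)); return o['tcp_pos'],T
                                                                                                                                        ^^^^^^^^^^^^^^^^^^^^^
AttributeError: 'float' object has no attribute 'round'
```

Call:
move_arm([
  [0,-0.1,3.5,0,8.5],
  [0,0,3.0,0,8.5],
  [0,0,0,0,8.5],
  [0,0,0,0,3.0],
  [0,0,0,0,3.0],
  [0,0,0,0,3.0],
  [0,0,0,0,3.0],
  [0,0,0,0,3.0],
  [0,0,0,0,3.0],
], grip_force=40)

```text
t: 4.2
tcp_pos: [484.6, -329.8, 22.9]
eef_rot: [-0.27, 3.127, -0.004]
ft_force: [-0.2, 0.4, 6.6]
grip_width: 0.389
gripper_force: 40.9
```

```bash
sed -i "s/o\['grip_width'\].round(3)/round(float(o['grip_width']),3),'gf',o['gripper_force']/" h.py
python3 -c "
from h import *
go(483,-325.3,22,190)"
```

```text
t 4.2 tcp [ 484.6 -329.8   22.9] yaw -170.12 F [-0.2  0.4  6.6] grip 0.389 gf 40.93446691520512
shift cm [0.08 0.47 0.09] len 0.4812035117323655
turn -0.12076045402716318 tilt [ 0.0035 -0.0025 -1.    ]
```

Call:
move_arm([
  [0,0,-3.0,0,3.0],
  [0,0,-4.0,0,3.0],
  [0,0,-4.0,0,3.0],
  [0,0,-2.0,0,3.0],
  [-0.86,3.82,0,0,3.0],
  [-0.86,3.82,0,0,3.0],
  [-0.86,3.82,0,0,3.0],
  [-0.86,3.82,0,0,3.0],
  [-0.86,3.82,0,0,3.0],
  [-0.86,3.82,0,0,3.0],
  [-0.86,3.82,0,0,3.0],
  [-0.86,3.82,0,0,3.0],
  [-0.86,3.82,0,0,3.0],
  [-0.86,3.82,0,0,3.0],
  [-0.86,3.82,0,0,3.0],
  [0,0,0,0,3.0],
])

```text
t: 5.53
tcp_pos: [504.3, 107.9, 151.5]
eef_rot: [-0.279, 3.126, 0.005]
ft_force: [0.6, -0.8, -0.6]
grip_width: 0.388
gripper_force: 40.3
```

Call:
move_arm([
  [0,0,0,-6.57,3.0],
  [0,0,0,-6.57,3.0],
  [0,0,0,-6.57,3.0],
  [0,0,0,-6.57,3.0],
  [0,0,0,-6.57,3.0],
  [0,0,0,-6.57,3.0],
  [0,0,0,-6.57,3.0],
  [0,0,0,0,3.0],
  [0,0,0,0,3.0],
])

```text
t: 6.28
tcp_pos: [504.0, 101.3, 150.8]
eef_rot: [-1.467, 2.777, -0.001]
ft_force: [0.3, -0.2, -0.7]
grip_width: 0.391
gripper_force: 40.3
```

```bash
python3 -c "
from h import *
go(505.7,100.3,40,235.8)
wsnap('w3.png')
go(505.7,100.3,40,235.8)
"
```

```text
t 6.2833 tcp [504.  101.3 150.8] yaw -124.3 F [ 0.3 -0.2 -0.7] grip 0.391 gf 40.31617705710232
shift cm [-1.000e-02 -1.900e-01  1.108e+01] len 11.081264191686234
turn -0.10344608956825141 tilt [ 8.e-04 -0.e+00 -1.e+00]
[503.97698614 101.38705802 150.70073318] [-1.46751397e+00  2.77706610e+00 -4.61218943e-04] 6.3333
t 6.3333 tcp [504.  101.4 150.7] yaw -124.29 F [ 0.1 -0.9 -0.3] grip 0.388 gf 40.31625143252313
shift cm [-0.   -0.2  11.07] len 11.071947795276385
turn -0.09242686373647757 tilt [ 7.e-04  0.e+00 -1.e+00]
```

View pics/w3.png

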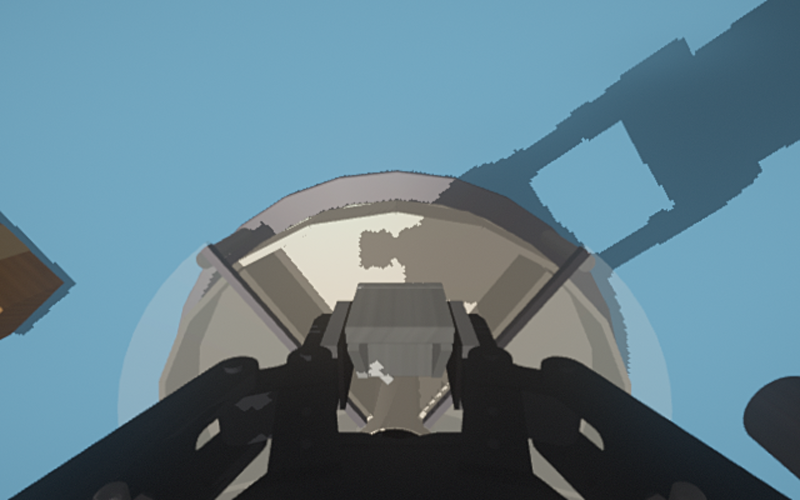

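The bracket hangs centred in the window: the strips are symmetric about x≈400 and so is the bracket. Lowering it now.

Call:
move_arm([
  [0,0,3.5,0,3.0],
  [0,0,3.5,0,3.0],
  [0,0,2.5,0,3.0],
  [0,0,1.0,0,3.0],
  [0,0,0.5,0,3.0],
  [0,0,0.1,0,3.0],
  [0,0,0,0,3.0],
  [0,0,0,0,3.0],
])

```text
t: 7.0
tcp_pos: [505.3, 101.9, 40.6]
eef_rot: [-1.47, 2.773, -0.002]
ft_force: [-0.2, 0.0, -1.0]
grip_width: 0.387
gripper_force: 40.4
```

Call:
move_arm([
  [0,0,0.1,0,3.0],
  [0,0,0,0,3.0],
  [0,0,0,0,5.2],
  [0,0,0,0,5.2],
  [0,0,0,0,5.2],
  [0,0,0,0,5.2],
  [0,0,-1.0,0,5.2],
  [0,0,-3.0,0,5.2],
  [0,0,-4.0,0,5.2],
  [0,0,-4.0,0,5.2],
  [0,0,-1.0,0,5.2],
  [0,0,0,0,5.2],
  [0,0,0,0,5.2],
])

```text
t: 8.08
tcp_pos: [504.2, 101.7, 169.2]
eef_rot: [-1.471, 2.774, -0.001]
ft_force: [0.1, 0.4, -0.8]
grip_width: 0.607
gripper_force: 0.0
```

```bash
python3 -c "
from h import *
pose()
wsnap('w4.png')
go(576.5,204.5,170,56)
"
```

```text
t 8.0833 tcp [504.2 101.7 169.2] yaw -124.11 F [ 0.1  0.4 -0.8] grip 0.607 gf 0.0
[502.8971021  101.56452235 167.56125228] [ 1.47150213e+00 -2.77405780e+00 -8.43947166e-04] 8.1333
t 8.1333 tcp [502.9 101.6 167.6] yaw -124.11 F [-0.6  0.2 -0.2] grip 0.613 gf 0.0
shift cm [-12.65  -0.32  -0.26] len 12.656637242370255
turn 179.88756438490725 tilt [-1.5e-03 -2.0e-04 -1.0e+00]
```

View pics/w4.png

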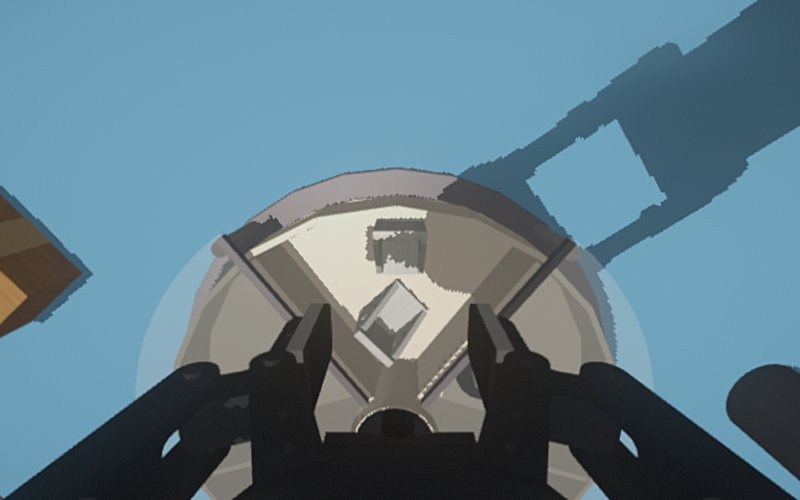

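Both brackets stand in pocket A: the loose one at (398,246), the stored one at (393,320). Next, the knob.

Call:
move_arm([
  [-3.16,-0.05,0,0,5.0],
  [-3.16,-0.05,0,0,5.0],
  [-3.16,-0.05,0,0,5.0],
  [-3.16,-0.05,0,0,5.0],
  [0,0,0,6.92,5.0],
  [0,0,0,6.92,5.0],
  [0,0,0,6.92,5.0],
  [0,0,0,6.92,5.0],
  [0,0,0,6.92,5.0],
  [0,0,0,6.92,5.0],
  [0,0,0,6.92,5.0],
  [0,0,0,6.92,5.0],
  [0,0,0,6.92,5.0],
  [0,0,0,6.92,5.0],
  [0,0,0,6.92,5.0],
  [0,0,0,6.92,5.0],
  [0,0,0,6.92,5.0],
])

```text
t: 9.55
tcp_pos: [574.1, 204.5, 164.7]
eef_rot: [-0.928, -2.996, 0.006]
ft_force: [-0.5, -0.1, -0.1]
grip_width: 0.585
gripper_force: 0.0
```

Call:
move_arm([
  [0,0,0,6.92,5.0],
  [0,0,0,6.92,5.0],
  [0,0,0,6.92,5.0],
  [0,0,0,6.92,5.0],
  [0,0,0,6.92,5.0],
  [0,0,0,6.92,5.0],
  [0,0,0,6.92,5.0],
  [0,0,0,6.92,5.0],
  [0,0,0,6.92,5.0],
  [0,0,0,6.92,5.0],
  [0,0,0,6.92,5.0],
  [0,0,0,6.92,5.0],
  [0,0,0,6.92,5.0],
  [0,0,0,0,5.0],
  [0,0,0,0,5.0],
])

```text
t: 10.8
tcp_pos: [574.7, 204.7, 165.6]
eef_rot: [-2.771, -1.478, 0.008]
ft_force: [-0.4, -0.4, 0.5]
grip_width: 0.588
gripper_force: 0.0
```

```bash
python3 -c "
from h import *
pose()
wsnap('w5.png')
go(576.5,204.5,96,56); print(ctrl.get_obs()['joints'])
c=wcam('w5.png')
im=cv2.imread('pics/raw_w5.png')
p=proj(c,[[576.5,204.5,110]])[0];print(p)
cv2.imwrite('pics/w5.png',cv2.resize(im[100:400,140:500],None,fx=1.9,fy=1.9))
"
```

```text
t 10.8 tcp [574.7 204.7 165.6] yaw 56.14 F [-0.4 -0.4  0.5] grip 0.588 gf 0.0
[575.09725934 204.81310645 166.10944097] [-2.77142909 -1.4777145   0.00600168] 10.85
t 10.85 tcp [575.1 204.8 166.1] yaw 56.13 F [-0.3  0.8  0.7] grip 0.582 gf 0.0
shift cm [0.07 0.15 7.01] len 7.012417151167727
turn 0.1329232394826647 tilt [-0.0038 -0.0011 -1.    ]
[ 2.70833423e-01  3.66082393e-01  1.72836015e+00 -4.21151951e-05
  1.05105729e+00  8.61950169e-01]
[322.65416508 225.59227985]
```

View pics/w5.png

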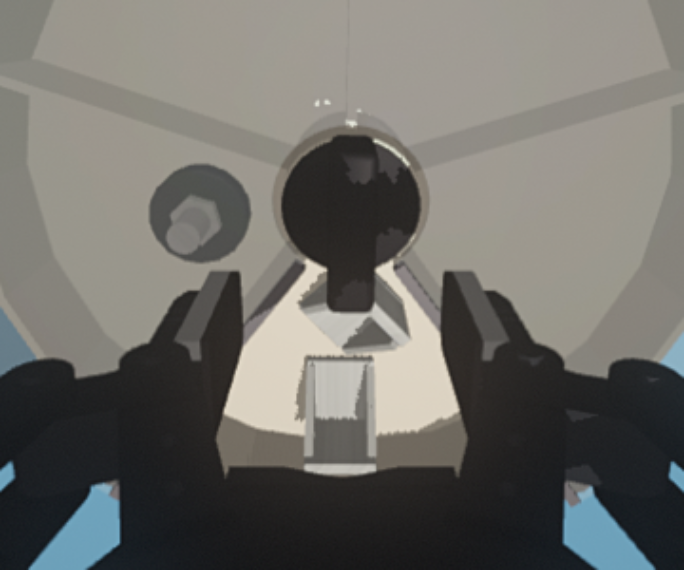

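The knob bar is aligned with the tool x axis and sits about 3 mm to +y. Lower, grip, and turn.

Call:
move_arm([
  [0.2,0.3,2.0,0,5.0],
  [0,0,3.0,0,5.0],
  [0,0,1.5,0,5.0],
  [0,0,0.5,0,5.0],
  [0,0,0,0,5.0],
  [0,0,0,0,1.0],
  [0,0,0,0,1.0],
  [0,0,0,0,1.0],
  [0,0,0,0,1.0],
  [0,0,0,0,1.0],
  [0,0,0,0,1.0],
], grip_force=60)

```text
t: 11.77
tcp_pos: [579.8, 206.5, 100.2]
eef_rot: [-2.773, -1.472, -0.002]
ft_force: [-4.1, 3.1, 4.9]
grip_width: 0.172
gripper_force: 62.8
```

Call:
move_arm([
  [0,0,0,-5,1.0],
  [0,0,0,-5,1.0],
  [0,0,0,-5,1.0],
  [0,0,0,-5,1.0],
  [0,0,0,-5,1.0],
  [0,0,0,-5,1.0],
  [0,0,0,-5,1.0],
  [0,0,0,-5,1.0],
  [0,0,0,-5,1.0],
  [0,0,0,-5,1.0],
  [0,0,0,-5,1.0],
  [0,0,0,-5,1.0],
  [0,0,0,-4,1.0],
  [0,0,0,-4,1.0],
  [0,0,0,-3,1.0],
  [0,0,0,-1,1.0],
  [0,0,0,0,1.0],
  [0,0,0,0,1.0],
])

```text
t: 13.27
tcp_pos: [576.1, 206.5, 100.2]
eef_rot: [-1.377, -2.814, 0.004]
ft_force: [-13.7, 2.5, 11.7]
grip_width: 0.177
gripper_force: 63.9
```

```bash
python3 -c "
from h import *
pose();print(ctrl.get_obs()['moment'])
"
```

```text
t 13.2667 tcp [576.1 206.5 100.2] yaw 127.86 F [-13.7   2.5  11.7] grip 0.177 gf 63.939714431762695
[ 0.42124205  1.71085823 -0.39508303]
```

The knob is gripped and turned to yaw 127.9, which is 56.1 + 71.8. That uses up the picture views, so from here I check with image code.

Call:
move_arm([
  [0,0,0,0,5.0],
  [0,0,0,0,5.0],
  [0,0,0,0,5.0],
  [0,0,0,0,5.0],
  [0,0,-2.0,0,5.0],
  [0,0,-3.0,0,5.0],
  [0,0,-2.0,0,5.0],
  [0,0,0,0,5.0],
  [0,0,0,0,5.0],
])

```text
t: 14.02
tcp_pos: [581.7, 205.3, 170.1]
eef_rot: [1.377, 2.82, 0.004]
ft_force: [0.3, -0.3, -1.1]
grip_width: 0.588
gripper_force: 0.0
```

```bash
python3 - <<'E'
from h import *
pose()
wsnap('w6.png'); im=cv2.imread('pics/raw_w6.png'); c=wcam('w6.png')
A=proj(c,[[577,205,110]])[0]; print('axis px',A)
# bar: dark pixels near axis, between fingers
g=im.max(2); u,v=A.round().astype(int); w=g[v-75:v+55,u-45:u+45]; m=(w<60).astype(np.uint8)
n,l,st,ce=cv2.connectedComponentsWithStats(m); print(st[1:][st[1:,4]>60],ce[1:][st[1:,4]>60])
for r in w[::6,::3]: print(' '.join('%3d'%x for x in r))
E
```

```text
t 14.0167 tcp [581.7 205.3 170.1] yaw 127.96 F [ 0.3 -0.3 -1.1] grip 0.588 gf 0.0
[580.2918365  205.00468225 168.40760015] [1.37796695e+00 2.82253968e+00 5.70881690e-04] 14.0667
axis px [312.90074538 220.83599749]
[[  11   24   69   91 2795]] [[44.23649374 57.55670841]]
158 158 157 157 158 157 157 157 157 157 158 157 157 156 157 158 157 157 157 157 158 157 157 158 158 157 157 158 158 157
158 157 158 158 158 158 157 157 157 158 157 157 157 158 157 158 156 158 157 157 157 157 157 158 158 158 158 157 157 157
158 158 157 157 157 157 157 157 156 157 158 158 157 153 143 158 158 144 154 157 158 157 157 157 158 157 157 158 158 157
157 157 157 156 156 157 158 157 158 154 140 141 142 140 136 155 154 138 141 141 140 139 155 158 157 157 157 158 157 157
144 155 158 157 156 156 157 155 132 108 109 110 105  55  54  54  54  53  86 112 109 108 124 138 155 156 156 156 157 158
142 141 142 141 141 141 111 107 121 119  42  42  42  39  41  41  39  39  41  40  37  71 125 108 105 146 140 140 140 141
142 141 142 141 116 109 132  43  42  41  44  39  40  41  42  41  42  41  39  37  41  41  43  38 108 106 109 1
[... 1110 characters left out ...]
 152 151 151 157 156 158  58  57  64  66  63  63  62  49  78 129 152 155 155 155 155 155 137 138 137
110 108 115  83 151 149 154 156 156 156 157  56  58  63  63  62  60  60  49  78 126 127 128 153 155 156 155 156 148 137
110 125 148 147 148 157 156 156 157 129 127  50  54  61  60  59  60  57  49  96 126 127 128 127 127 152 155 155 155 155
 83 146 143 152 156 156 155 149 131 132 133 132  55  49  49  49  48  49  65 145 142 133 128 127 126 126 155 154 155 153
148 142 155 154 153 154 154 155 156 148 142 142 141 141 141 141 141 141 141 141 138 142 142 135 126 124 154 154 153 153
132 154 154 154 154 153 154 154 153 153 154 148 140 140 140 141 140 141 133 125 125 125 130 142 140 133 139 154 154 154
```

The knob bar stays aligned at 128°, so the carousel is clicked home. On to the near foot.

Call:
move_arm([
  [-1.92,-3.29,0,0,5.0],
  [-1.92,-3.29,0,0,5.0],
  [-1.92,-3.29,0,0,5.0],
  [-1.92,-3.29,0,0,5.0],
  [-1.92,-3.29,0,0,5.0],
  [-1.92,-3.29,0,0,5.0],
  [-1.92,-3.29,0,0,5.0],
  [-1.92,-3.29,0,0,5.0],
  [-1.92,-3.29,0,0,5.0],
  [0,0,0,7.16,5.0],
  [0,0,0,7.16,5.0],
  [0,0,1.0,7.16,5.0],
  [0,0,1.0,7.16,5.0],
  [0,0,1.0,7.16,5.0],
  [0,0,1.0,7.16,5.0],
  [0,0,1.0,7.16,5.0],
  [0,0,1.0,7.16,5.0],
  [0,0,1.0,7.16,5.0],
  [0,0,0.5,7.16,5.0],
])

```text
t: 15.65
tcp_pos: [450.4, -112.5, 90.3]
eef_rot: [-2.77, -1.473, 0.006]
ft_force: [0.6, -0.2, 0.2]
grip_width: 0.583
gripper_force: 0.0
```

Call:
move_arm([
  [0,0,0,0,5.0],
  [0,0,0,0,5.0],
  [0,0,0,0,5.0],
])

```text
t: 15.9
tcp_pos: [452.4, -113.1, 92.7]
eef_rot: [-2.766, -1.487, 0.001]
ft_force: [-0.4, 1.2, 0.7]
grip_width: 0.587
gripper_force: 0.0
```

```bash
python3 -c "
from h import *
go(453.7,-113.5,30,56)"
```

```text
t 15.9 tcp [ 452.4 -113.1   92.7] yaw 56.52 F [-0.4  1.2  0.7] grip 0.587 gf 0.0
shift cm [0.04 0.14 6.27] len 6.275876074299104
turn 0.5180014628104175 tilt [-1.2e-03  3.0e-04 -1.0e+00]
```

Call:
move_arm([
  [0.05,0.1,2.5,0,5.0],
  [0,0,2.5,0,5.0],
  [0,0,1.1,0,5.0],
  [0,0,0,0,5.0],
  [0,0,0,0,5.0],
  [0,0,0,0,0.8],
  [0,0,0,0,0.8],
  [0,0,0,0,0.8],
  [0,0,0,0,0.8],
  [0,0,0,0,0.8],
  [0,0,0,0,0.8],
  [0,0,0,0,0.8],
], grip_force=40)

```text
t: 16.9
tcp_pos: [455.3, -113.8, 33.6]
eef_rot: [2.767, 1.483, 0.003]
ft_force: [-1.0, 0.5, 7.1]
grip_width: 0.142
gripper_force: 39.1
```

Call:
move_arm([
  [0,0,-2.0,0,0.8],
  [0,0,-4.0,0,0.8],
  [0,0,-4.0,0,0.8],
  [0,0,-3.0,0,0.8],
  [3.68,-0.75,0,0,0.8],
  [3.68,-0.75,0,0,0.8],
  [3.68,-0.75,0,0,0.8],
  [3.68,-0.75,0,0,0.8],
  [3.68,-0.75,0,0,0.8],
  [3.68,-0.75,0,0,0.8],
  [0,0,0,0,0.8],
  [0,0,0,0,0.8],
  [0,0,0,0,0.8],
])

```text
t: 17.98
tcp_pos: [538.0, 95.3, 161.8]
eef_rot: [-2.768, -1.485, 0.003]
ft_force: [-0.7, -1.2, -0.1]
grip_width: 0.144
gripper_force: 39.1
```

```bash
python3 - <<'E'
from h import *
go(540.7,94.3,49,56)
# near foot gone from table? stored foot in pocket b location check from top view
im=ctrl.read_camera('top'); c=cam('top')
for n,P in [('near spot',[453.7,-113.5,10]),('far foot',[591,-222.6,14])]:
    u,v=proj(c,[P])[0].round().astype(int); print(n,u,v,im[v-1:v+2,u-1:u+2].mean((0,1)))
E
```

```text
t 17.9833 tcp [538.   95.3 161.8] yaw 56.43 F [-0.7 -1.2 -0.1] grip 0.144 gf 39.127328395843506
shift cm [ 0.08  0.29 11.28] len 11.281772961789022
turn 0.43329579089854064 tilt [-1.6e-03 -7.0e-04 -1.0e+00]
near spot 366 231 [ 73.11111111 111.88888889 129.88888889]
far foot 400 190 [101.88888889  97.11111111  91.        ]
```

Call:
move_arm([
  [0.1,0.15,3.5,0,0.8],
  [0,0,3.5,0,0.8],
  [0,0,2.5,0,0.8],
  [0,0,1.2,0,0.8],
  [0,0,0.2,0,0.8],
  [0,0,0,0,0.8],
  [0,0,0,0,0.8],
])

```text
t: 18.62
tcp_pos: [542.0, 95.0, 54.7]
eef_rot: [2.769, 1.482, 0.004]
ft_force: [0.5, 0.2, -0.9]
grip_width: 0.146
gripper_force: 39.1
```

Call:
move_arm([
  [0,0,0.1,0,0.8],
  [0,0,0,0,0.8],
])

```text
t: 18.78
tcp_pos: [542.2, 95.5, 54.0]
eef_rot: [2.768, 1.483, 0.005]
ft_force: [0.1, 0.4, -0.2]
grip_width: 0.144
gripper_force: 39.1
```

Still about 4 mm above the floor; lower gently until contact.

Call:
move_arm([
  [0,0,0.2,0,0.8],
  [0,0,0.1,0,0.8],
  [0,0,0.05,0,0.8],
  [0,0,0,0,0.8],
])

```text
t: 19.12
tcp_pos: [541.0, 95.6, 49.6]
eef_rot: [2.769, 1.484, 0.001]
ft_force: [-0.8, -1.2, 4.6]
grip_width: 0.143
gripper_force: 39.7
```

Call:
move_arm([
  [0,0,0,0,2.6],
  [0,0,0,0,2.6],
  [0,0,0,0,2.6],
  [0,0,0,0,2.6],
  [0,0,-1.0,0,2.6],
  [0,0,-1.5,0,2.6],
  [0,0,-3.0,0,2.6],
  [0,0,-4.0,0,2.6],
  [0,0,-2.5,0,2.6],
  [0,0,0,0,2.6],
  [0,0,0,0,2.6],
])

```text
t: 20.03
tcp_pos: [542.5, 95.6, 171.7]
eef_rot: [2.767, 1.483, 0.008]
ft_force: [-0.2, 0.1, -0.4]
grip_width: 0.303
gripper_force: 0.0
```

```bash
python3 - <<'E'
from h import *
wsnap('w7.png'); im=cv2.imread('pics/raw_w7.png'); c=wcam('w7.png')
print('foot1 disc px',proj(c,[[541,95.3,30],[541,95.3,56]]), 'stored', proj(c,[[577-.561*68,205-.828*68,30]]))
go(591,-222.6,165,56)
# top view: dark blobs within the window
t=ctrl.read_camera('top')[:,:,::-1]; cv2.imwrite('pics/raw_t2.png',t); ct=cam('top')
print('top px expected foot',proj(ct,[[541,95.3,30]]),'stored',proj(ct,[[538.9,148.7,30]]))
g=im[:,:,::-1].max(2)
for r in g[90:280:8,200:460:8]: print(' '.join('%3d'%x for x in r))
E
```

```text
[540.79637674  95.43897035 169.67116635] [2.76863659e+00 1.48348262e+00 2.06648100e-03] 20.0833
foot1 disc px [[317.68012177 193.77348001]
 [317.66568475 201.9997691 ]] stored [[279.9494145  143.47911162]]
t 20.0833 tcp [540.8  95.4 169.7] yaw 56.37 F [-0.1 -0.5 -0.2] grip 0.31 gf 0.0
shift cm [-23.7   21.79   0.47] len 32.20108852918921
turn 0.3663561567703937 tilt [ 1.4e-03  1.0e-04 -1.0e+00]
top px expected foot [[303.28780768 202.82428163]] stored [[286.81871666 203.11406832]]
156 156 157 159 159 143 120 127 134 108 121 125 135 162 162 162 161 161 139 151 149 149 149 138 158 149 138 142 140 139 152 155 156
156 156 156 159 144 133 127 126 215 215 215 214 143 155 164 163 162 162 146 148 152 149 148 145 159 150 147 148 146 129 129 132 146
156 156 158 159 144 149 130 217 216 216 216 217 218 145 166 164 163 163 162 142 150 149 160 159 136 148 146 147 148 145 128 128 144
156 157 157 141 148 128 221 218 218 219 219 219 220 218 144 167 163 164 162 142 162 160 160 160 149 146 146 146 146 139 128 140 136
156 156  90 115 124 122 221 221 222 184  76 192 220 220 140 147 168 163 163 161 161 16
[... 1853 characters left out ...]
 193 193 145 129 130 199 193 193 194 193
196 133 123 109 111 110 111 111 112 112  83  44 112 113 113 112 113 110 206  83  83 192 192 192 193 193 142 194 193 193 193 194 193
114 112 112 195 165 134 134 134 120  67  84  41 172 227 226 225 218 195 194  47  86 118 196 192 192 192 192 193 193 193 193 193 193
114 157 192 192 192 192 192 194  44  85  83  45 193 192 192 193 192 192 194  48  85  56  50 192 192 193 192 193 192 192 193 193 193
195 192 192 192 192 192 192  58  43  83  86  44 192 192 192 192 192 193 196  49  84  87  51 150 192 193 192 192 192 192 192 192 192
191 192 191 191 191 191 191  44  43  82  49  45 192 192 192 192 192 192 196  50  85  86  51  49 192 192 193 193 192 192 192 192 192
```

Image check: the stored disc is at (280,146) and the placed foot at (316,192), both as predicted. Now the far foot.

Call:
move_arm([
  [-2.96,2.72,0,0,4.0],
  [-2.96,2.72,0,0,4.0],
  [-2.96,2.72,0,0,4.0],
  [-2.96,2.72,0,0,4.0],
  [-2.96,2.72,0,0,4.0],
  [-2.96,2.72,0,0,4.0],
  [-2.96,2.72,0,0,4.0],
  [-2.96,2.72,0,0,4.0],
  [0,0,3.0,0,4.0],
  [0,0,3.0,0,4.0],
  [0,0,1.5,0,4.0],
  [0,0,0,0,4.0],
  [0,0,0,0,4.0],
  [0,0,0,0,4.0],
])

```text
t: 21.3
tcp_pos: [590.8, -222.1, 93.7]
eef_rot: [-2.769, -1.484, 0.0]
ft_force: [-0.2, -1.2, -0.1]
grip_width: 0.467
gripper_force: 0.0
```

```bash
python3 - <<'E'
from h import *
go(591,-222.6,32,56)
wsnap('w8.png'); c=wcam('w8.png'); im=cv2.imread('pics/raw_w8.png')
print('expected top px',proj(c,[[591,-222.6,40],[591,-222.6,14]])); go(591,-222.6,32,56)
g=im.max(2)
u,v=proj(c,[[591,-222.6,25]])[0].round().astype(int)
for r in g[v-50:v+60:5,u-70:u+70:5]: print(' '.join('%3d'%x for x in r))
E
```

```text
t 21.3 tcp [ 590.8 -222.1   93.7] yaw 56.38 F [-0.2 -1.2 -0.1] grip 0.467 gf 0.0
shift cm [-0.03  0.05  6.17] len 6.1679086399825565
turn 0.3836557248008603 tilt [-3.e-04  1.e-04 -1.e+00]
[ 591.48985255 -222.39021623   94.71448861] [2.76760136e+00 1.48366549e+00 1.59940241e-03] 21.35
expected top px [[320.55110143 228.64657113]
 [320.42055119 214.98228866]]
t 21.35 tcp [ 591.5 -222.4   94.7] yaw 56.39 F [ 0.2  0.1 -0.2] grip 0.469 gf 0.0
shift cm [-0.05 -0.04  6.27] len 6.271675251513033
turn 0.39006339006226654 tilt [ 1.6e-03 -7.0e-04 -1.0e+00]
130 130 130 131 131 131 131 131 132 132 132 133 216 212 212 212 212 212 213 212 213 212 213 213 213 213 213 212
130 130 130 131 131 130 130 131 132 132 132 132 129 212 213 212 212 212 212 212 213 212 212 213 213 213 213 213
129 129 129 130 130 131 131 131 131 131 132 132 128  65  56  50  98 212 213 212 213 212 213 213 212 213 213 213
129 130 130 130 130 130 131 130 130 131 133  51  55  59  86  59  83  67  73 216 203 215 131 216 213 212 213 213
129 129 129 130 129 131 130 130 130 132  47  55  55  56  58  57  91  94  90  58 134 134 135 134 214 
[... 1215 characters left out ...]
 212 217  63 102 101 217 212
131 127  93  93  49  47 130 130 135 212 212 212 211 212 212 212 212 212 212 212 212 212 212  64  89 101 107 209
 46  58  93  95  49  49 131 128 213 211 212 212 211 212 212 212 212 212 212 212 212 212 214  63  62 102 101  64
 48  94  93  89  51  50 175 213 211 211 212 212 212 212 212 212 212 212 212 212 212 213 212  63  64 102 101  96
 48  94  95  48  52  51 215 211 212 212 212 212 212 212 212 212 212 212 212 212 212 212 211  62  61  82 102 101
 97  95  95  50  51  52 215 211 211 212 212 212 212 212 212 212 212 212 212 212 212 212 210  63  62  60 100 100
 94  94  82  48  53  50 215 211 211 211 212 212 212 212 212 212 212 212 212 212 212 212 210  62  62  62 100  98
```

Call:
move_arm([
  [0,0.1,2.5,0,4.0],
  [0,0,2.5,0,4.0],
  [0,0,1.2,0,4.0],
  [0,0,0,0,4.0],
  [0,0,0,0,4.0],
  [0,0,0,0,0.8],
  [0,0,0,0,0.8],
  [0,0,0,0,0.8],
  [0,0,0,0,0.8],
  [0,0,0,0,0.8],
  [0,0,0,0,0.8],
], grip_force=40)

```text
t: 22.27
tcp_pos: [593.2, -223.6, 33.9]
eef_rot: [2.767, 1.482, 0.004]
ft_force: [0.7, -0.1, 6.4]
grip_width: 0.142
gripper_force: 39.5
```

Call:
move_arm([
  [0,0,-2.0,0,0.8],
  [0,0,-4.0,0,0.8],
  [0,0,-4.0,0,0.8],
  [0,0,-3.0,0,0.8],
  [0,0,0,0,0.8],
  [0,0,0,0,0.8],
])

```text
t: 22.77
tcp_pos: [593.2, -223.6, 164.9]
eef_rot: [2.765, 1.482, 0.006]
ft_force: [-0.0, 0.1, -0.7]
grip_width: 0.142
gripper_force: 39.1
```

```bash
python3 -c "
from h import *
go(487.7,130.3,162,56)"
```

```text
t 22.7667 tcp [ 593.2 -223.6  164.9] yaw 56.37 F [-0.   0.1 -0.7] grip 0.142 gf 39.14371132850647
shift cm [ 23.63 -28.39   0.15] len 36.934745168333066
turn 0.3714337155418832 tilt [ 0.0054 -0.0026 -1.    ]
```

Call:
move_arm([
  [2.36,-2.84,0,0,0.8],
  [2.36,-2.84,0,0,0.8],
  [2.36,-2.84,0,0,0.8],
  [2.36,-2.84,0,0,0.8],
  [2.36,-2.84,0,0,0.8],
  [2.36,-2.84,0,0,0.8],
  [2.36,-2.84,0,0,0.8],
  [2.36,-2.84,0,0,0.8],
  [2.36,-2.84,0,0,0.8],
  [2.36,-2.84,0,0,0.8],
  [0,0,0,0,0.8],
  [0,0,0,0,0.8],
  [0,0,0,0,0.8],
  [0,0,0,0,0.8],
])

```text
t: 23.93
tcp_pos: [485.3, 129.9, 160.8]
eef_rot: [-2.77, -1.482, 0.003]
ft_force: [-0.4, 0.3, -0.1]
grip_width: 0.15
gripper_force: 39.3
```

```bash
python3 -c "
from h import *
go(487.7,130.3,54,56); ctrl.read_camera('top'); go(487.7,130.3,54,56)"
```

```text
t 23.9333 tcp [485.3 129.9 160.8] yaw 56.31 F [-0.4  0.3 -0.1] grip 0.15 gf 39.27217662334442
shift cm [ 0.18  0.19 10.68] len 10.679899383532959
turn 0.3121077871416844 tilt [-1.8e-03 -8.0e-04 -1.0e+00]
t 23.9833 tcp [485.6 129.8 161.1] yaw 56.27 F [ 0.4 -0.3 -0.8] grip 0.143 gf 39.272074699401855
shift cm [ 0.17  0.15 10.71] len 10.707555192407138
turn 0.2736465644862278 tilt [-1.3e-03 -6.0e-04 -1.0e+00]
```

Call:
move_arm([
  [0.2,0.2,3.5,0,0.8],
  [0,0,3.5,0,0.8],
  [0,0,2.5,0,0.8],
  [0,0,1.2,0,0.8],
  [0,0,0.2,0,0.8],
  [0,0,0,0,0.8],
  [0,0,0,0,0.8],
])

```text
t: 24.57
tcp_pos: [490.0, 131.3, 54.0]
eef_rot: [2.769, 1.482, 0.004]
ft_force: [-0.4, 0.3, -0.5]
grip_width: 0.144
gripper_force: 39.2
```

Call:
move_arm([
  [0,0,0.1,0,0.8],
  [0,0,0,0,0.8],
])

```text
t: 24.73
tcp_pos: [489.8, 131.7, 53.2]
eef_rot: [2.768, 1.483, 0.005]
ft_force: [-0.1, 0.7, -1.5]
grip_width: 0.142
gripper_force: 39.2
```

Call:
move_arm([
  [0,0,0.2,0,0.8],
  [0,0,0.05,0,0.8],
  [0,0,0,0,0.8],
])

```text
t: 24.98
tcp_pos: [489.0, 131.7, 49.9]
eef_rot: [2.768, 1.484, 0.002]
ft_force: [-0.5, -0.1, 1.6]
grip_width: 0.14
gripper_force: 39.5
```

Contact; release and withdraw.

Call:
move_arm([
  [0,0,0,0,2.6],
  [0,0,0,0,2.6],
  [0,0,0,0,2.6],
  [0,0,0,0,2.6],
  [0,0,-1.0,0,2.6],
  [0,0,-1.5,0,2.6],
  [0,0,-3.0,0,2.6],
  [0,0,-4.0,0,2.6],
  [0,0,-4.0,0,2.6],
  [0,0,0,0,2.6],
  [0,0,0,0,2.6],
  [0,0,0,0,2.6],
])

```text
t: 25.98
tcp_pos: [488.3, 131.5, 184.7]
eef_rot: [2.769, 1.484, 0.001]
ft_force: [-0.6, -0.4, -0.0]
grip_width: 0.305
gripper_force: 0.0
```

```bash
python3 - <<'E'
from h import *
wsnap('w9.png'); im=cv2.imread('pics/raw_w9.png'); c=wcam('w9.png')
print('expect f2',proj(c,[[489,131,30],[489,131,56]]),'f1',proj(c,[[541,95.3,30]]),'st',proj(c,[[538.9,148.7,30]]))
g=im.max(2); print(pose()[0])
for r in g[80:260:7,240:460:7]: print(' '.join('%3d'%x for x in r))
E
```

```text
[487.35529312 131.33694523 183.43797772] [-2.76852602 -1.4835035   0.00315349] 26.0333
expect f2 [[320.55652306 188.50102615]
 [320.68394461 195.95802807]] f1 [[390.02926895 189.5119057 ]] st [[357.06872248 141.2187241 ]]
t 26.0333 tcp [487.4 131.3 183.4] yaw 56.37 F [ 0.4  0.1 -0.3] grip 0.306 gf 0.0
[487.35529312 131.33694523 183.43797772]
158 161 161 159 160 159 160 160 160 162 162 161 158 162 132 160 115 114 114 112 111 107 153 157 158 129 130 136 143 144 145 127
159 159 160 160 161 160 161 161 161 163 164 164 169 163 168 134 123 223 132 169 184 143 150 158 158 130 130 139 146 145 143 126
159 159 159 161 160 161 161 162 162 162 164 164 164 167 168 217 218 219 220 145 123 123 137 166 159 153 131 138 146 145 145 124
157 160 159 159 160 161 161 162 162 163 164 164 165 168 217 216 215 215 215 143 147 126 129 169 160 159 130 138 147 145 144 153
157 160 160 160 160 161 162 162 162 163 163 165 168 220 218 217 216 215 215 215 147 126 124 111 167 160 130 139 145 157 157 156
157 158 159 160 160 161 160 161 162 161 163 167 211 218 218 217 217 216 216 216 206 146 121 117 171 166 161 159 158 
[... 1871 characters left out ...]
 223 224 226 212 214 129 120 114 114 113 113 113 114 108 226
110 116 114 120 194 136 131 112 120 116 114 115 115 115 114 111 113 114 115 115 116 116 114 115 114 113 113 112 131 226 195 192
116 197 193 192 193 193 194 132 211 111 113 115 115 115 116 116 114 115 115 116 115 114 114 115 113 111 189 226 193 193 193 192
193 192 193 193 193 196  83  40 193 200 227 226 228 173 115 114  89  87 114 111 112 159 204 226 225 224 192 193 192 193 193 193
193 192 192 192 196 113  85  49 193 192 192 193 193 192 192 203  53  88 222 198 192 192 192 193 193 193 193 193 193 193 193 193
193 193 192  43  52  85  86  49 193 193 193 193 192 193 193 194  50  88  83  53 186 193 193 193 192 192 192 193 192 193 193 193
```

All three feet stand separately inside the pocket where predicted, and the arm is clear. Handing in.

```bash
python3 -c "
from h import *
print(ctrl.job_done())"
```

```text
the job is handed in; nothing more can be done
None
```

The job is handed in: I put the bracket in pocket_a, turned the carousel one click counter-clockwise, and put both feet in pocket_b, finishing at about 26 s. The last wrist image shows the three feet standing separately in pocket_b; I didn't re-image the tape dispenser, carton or pen cup at the end, but every move stayed clear of them.

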